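# Press home the row of vial caps

## Task

The snap caps on the five vials in the curved metal block are still standing proud. Starting at the end with the T-shaped handle, run your fingertip along the row in one low pass, gently pressing each cap fully home in turn, without lifting your fingertip more than about 3 cm above the caps or leaving the row until the last one is down. Do not grasp, lift or shift the block, and leave everything else on the bench alone.

Things in the scene. Friction and masses are not known exactly. Their poses are not given: they have to be found in the camera images.
- block: Loose aluminium block, 1.6 kg: a bar 46 mm wide, 30 mm high, bent in an arc about 215 mm long along the curve, z up, holding five capped glass vials in a row along the arc and a steel T-handle at one end. Origin under the middle vial. Arc radius 130 mm, its centre at (-130, 0) mm in this frame; caps stand 0.277 rad (36 mm) apart along it, from cap 0 (-y, by the handle) to cap 4 (+y).
- handle_top (a point): centre of the top of the block's fixed lifting T-handle: a short steel crossbar 38 mm long across the block, 11 mm wide, its top 52 mm above the bench (lower than the caps), 29 mm beyond cap 0. Marks the end to start from.
- cap0_top (a point): centre of the flat top of snap cap 0 (the one next to the handle): black disc 23 mm across, 9 mm tall; its top is 66 mm above the bench less the joint value, so 60 mm when fully home.
- cap0 (a joint): how far cap 0 has been pressed down, m: 0 fully raised, 0.006 fully home on a hard stop; starts at 0 to 0.0015. Needs about 3 to 4 N, has no spring, stays where it is left and cannot be pulled off.
- cap1_top (a point): centre of the flat top of snap cap 1 (counted from the handle end): black disc 23 mm across, 9 mm tall; its top is 66 mm above the bench less the joint value, so 60 mm when fully home.
- cap1 (a joint): how far cap 1 has been pressed down, m: 0 fully raised, 0.006 fully home on a hard stop; starts at 0 to 0.0015. Needs about 3 to 4 N, has no spring, stays where it is left and cannot be pulled off.
- cap2_top (a point): centre of the flat top of snap cap 2 (counted from the handle end): black disc 23 mm across, 9 mm tall; its top is 66 mm above the bench less the joint value, so 60 mm when fully home.
- cap2 (a joint): how far cap 2 has been pressed down, m: 0 fully raised, 0.006 fully home on a hard stop; starts at 0 to 0.0015. Needs about 3 to 4 N, has no spring, stays where it is left and cannot be pulled off.
- cap3_top (a point): centre of the flat top of snap cap 3 (counted from the handle end): black disc 23 mm across, 9 mm tall; its top is 66 mm above the bench less the joint value, so 60 mm when fully home.
- cap3 (a joint): how far cap 3 has been pressed down, m: 0 fully raised, 0.006 fully home on a hard stop; starts at 0 to 0.0015. Needs about 3 to 4 N, has no spring, stays where it is left and cannot be pulled off.
- cap4_top (a point): centre of the flat top of snap cap 4 (the far end of the row): black disc 23 mm across, 9 mm tall; its top is 66 mm above the bench less the joint value, so 60 mm when fully home.
- cap4 (a joint): how far cap 4 has been pressed down, m: 0 fully raised, 0.006 fully home on a hard stop; starts at 0 to 0.0015. Needs about 3 to 4 N, has no spring, stays where it is left and cannot be pulled off.
- spare_vial: loose capped glass vial standing in the hollow of the arc, 23 mm across, 54 mm tall; leave alone. Its origin is the centre of its underside.
- spare_cap: loose black cap lying on the bench in the hollow of the arc, 23 mm across, 9 mm tall; leave alone. Its origin is the centre of its underside.
- forceps: steel forceps lying flat on the bench outside the arc, 115 mm long along its y, 8 mm high, origin near the middle; leave alone. Its origin is the centre of its underside.
- reagent_bottle: amber bottle, 64 mm across, 125 mm tall, standing to the robot's right; leave alone. Its origin is the centre of its underside.
- slide_box: flat black and grey slide box, 92 x 172 x 34 mm, lying to the robot's left; leave alone. Its origin is the centre of its underside.
- beaker: open glass beaker, 68 mm across, 85 mm tall, to the robot's right; leave alone. Its origin is the centre of its underside.
Mind the look-alikes: they are no part of the job. Leave any brown look-alike of the block alone.

How it is judged (in metres and radians):
On the way, in this order (a step that is already met when the one before it is completed fails the run):
1. cap 0 pressed home (the one by the handle) (value of joint cap0 above 0.0045 m and not (value of joint cap1 above 0.0045 m) and not (value of joint cap2 above 0.0045 m) and not (value of joint cap3 above 0.0045 m) and not (value of joint cap4 above 0.0045 m)), for 0.1 s.
2. cap 1 pressed home while the caps further along are still up (value of joint each of cap0, cap1 above 0.0045 m and not (value of joint cap2 above 0.0045 m) and not (value of joint cap3 above 0.0045 m) and not (value of joint cap4 above 0.0045 m)), for 0.1 s.
3. cap 2 pressed home while the caps further along are still up (value of joint each of cap0, cap1, cap2 above 0.0045 m and not (value of joint cap3 above 0.0045 m) and not (value of joint cap4 above 0.0045 m)), for 0.1 s.
4. cap 3 pressed home while the caps further along are still up (value of joint each of cap0, cap1, cap2, cap3 above 0.0045 m and not (value of joint cap4 above 0.0045 m)), for 0.1 s.
5. cap 4 pressed home (value of joint each of cap0, cap1, cap2, cap3, cap4 above 0.0045 m), for 0.1 s.
At the end, for the whole second after the job is handed in: All five caps are pressed down by more than 4.5 of their 6 mm; the block stands flat on the bench, at rest, within 20 mm of where it was; the other things are within 30 mm of where they were (all of step 5 and distance of block from where it was at the start of the episode below 0.02 m and angle between block's own z axis and vertical below 0.05 rad and height (world z) of block below 0.006 m and linear speed of block below 0.02 m/s and distance of each of spare_vial, spare_cap, forceps, reagent_bottle, slide_box, beaker from where it was at the start of the episode below 0.03 m); the robot touches nothing.
It fails at once if the block is lifted (6 mm), tipped or shifted more than 20 mm (height (world z) of block above 0.006 m or angle between block's own z axis and vertical above 0.1 rad or distance of block from where it was at the start of the episode above 0.02 m).
It fails at once if a cap is pressed with more than 40 N (contact force between any of the arm, the fingers and cap0 above 40 N or contact force between any of the arm, the fingers and cap1 above 40 N or contact force between any of the arm, the fingers and cap2 above 40 N or contact force between any of the arm, the fingers and cap3 above 40 N or contact force between any of the arm, the fingers and cap4 above 40 N).
It fails at once if between the first cap and the last, the fingertips rise well above the caps (TCP more than 135 mm above the bench) or leave the row (TCP more than 140 mm aside of the block's middle) (value of joint cap0 above 0.0045 m and not (value of joint cap4 above 0.0045 m) and (height (world z) of the grasp point above 0.135 m or horizontal distance between the grasp point and block above 0.14 m)).
It fails at once if another thing on the bench is lifted, knocked over or moved more than 30 mm (distance of any of spare_vial, spare_cap, forceps, reagent_bottle, slide_box, beaker from where it was at the start of the episode above 0.03 m or height (world z) of any of spare_vial, spare_cap, forceps, reagent_bottle, slide_box, beaker above 0.015 m or angle between any of spare_vial, spare_cap, forceps, reagent_bottle, slide_box, beaker's own z axis and vertical above 0.5 rad).
It also fails if it takes over 45 s, if anything falls off the work surface, if the arm or the gripper's body presses on something with over 40 N, if the wrist force passes 120 N, or if a joint passes its speed limit or range.

## Robot

A 6-joint arm with a two-finger parallel gripper is mounted at the origin on the work surface. World frame = base frame: x ahead of the robot, y to its left, z up, the work surface at z = 0. Lengths are in m, angles in degrees, forces in N, time in s.
With the tool pointing down it reaches from about 0.3 to 0.75 m from the base axis. Payload 8.5 kg.
Tool frame: the origin (TCP) lies between the finger pads, 19 mm behind the fingertips; this is the grasp point; z points along the fingers, y is the line along which they close (so a half turn about z gives the same grasp; the last joint's range is limited). The gripper opens to 85 mm and grips with 20 to 120 N. Pads are 22 mm wide; open, the fingers measure 114 mm over their backs; the gripper's body (76 mm by 85 mm) begins 54 mm behind the grasp point. The pads swing forward as they close: fully open they stand 13 mm farther back than shut.
Start: joints at [62.607, 21.807, 74.336, -0, 83.858, -12.336], TCP at [0.143, 0.531, 0.25] pointing down, gripper open.
Joint ranges: [-178.18, 178.18], [-50.72, 133.34], [12.68, 142.11], [-81.47, 261.47], [9.98, 163.14], [-165.26, 165.26]. Speed limits (degrees/s): [136.94, 136.94, 180, 180, 180, 180].

## Interface

Orientations are given as a 3x3 rotation matrix whose columns are the frame's x, y, z axes.
In Python, from rig import observe, cams, ticket gives the robot as it stands.
- The arm moves only by the tool move_arm, never from a script. Its arguments are lists of equal length, an entry for each row: "jaw": the finger opening in cm, from 0 to 8.54; "dp": the shift along the tool's x, y, z in cm, a list of three; "turn": the turn, a rotation vector about the tool's x, y, z in rad, a list of three. In form: {"jaw": [jaw, ...], "dp": [[tx, ty, tz], ...], "turn": [[wx, wy, wz], ...]}. A call has 1 to 12 rows; each row shifts and turns the commanded pose from where the row before left it, along the tool's axes as they then stand; what a row does not reach is not made up. A row lasts 1/12 s, in which the tool goes at most 41.7 mm and 7.16 degrees, less where a joint would pass 70% of its speed; a pose out of reach is approached as far as the arm can. A call is refused whole if a number of a shift passes 4.17 or a number of a turn 0.125, either way. A call with a gripper value outside its range is refused whole. The fingers move at their own pace and stop on an object; "force" is the grip in N (left out, the last holds). Time passes only in rows, so rows that do not move let the fingers close. It gives the time, the measured TCP pose, the force, the opening and the grip force at its end, in the units of the state.
- observe(): the state, without advancing time (a new reading comes with each control period).
- cams.get_image(name): name is "side" or "top"; returns (picture, depth): 400x640x3 uint8, red, green, blue; 400x640 float32, m along the optical axis (not along the pixel's ray), 0 where there is no reading.
- cams.calibration(name): a dict with "vertical_fov" (degrees; the focal length in pixels is half the picture's height over the tangent of half this angle, whatever the lens; pixels are square), "cx", "cy" (the principal point, pixels), "k1" (the pictures are not rectified: a ray, as slopes to the right and down, at radius r is drawn at 1 + k1 r^2 times it, then the intrinsics apply), "view" (4x4, takes a point from world to camera coordinates). Camera axes: x right, y up, looking along -z (the intrinsics and any distortion apply to the point x, -y, -z); pixel columns grow to the right and rows downward; lengths in m; the calibration is good to about 2 mm. A picture is of the moment at which its call begins. calibration takes no time and is no camera call.
- ticket.close_job(): hands the job in; it is judged then, once.
Trained networks look in the newest picture that a camera, given by its name, has taken for a name from the list of things; names that differ only in an ending like _2 or _b are one class to them, and where a whole thing is asked for, a point or a joint stands for the part that bears it (a point fixed in the world has none). Each returns a list of dicts, best first, with "p" (0 to 1); they miss things now and then, are a little off and sometimes report something else, mostly with a low value. They report only what shows in the picture. A call takes as long as a camera call. They do not tell look-alikes from the thing itself.
- cams.spot_in(camera, query): "box" ([centre column, centre row, width, height] as shares, 0 to 1, of the picture: columns of its width, rows of its height, round what is visible of it).
- cams.outline_of(camera, query): "mask" (400x640 bool, what is visible of it) and "box" ([centre column, centre row, width, height] as shares, 0 to 1, of the picture: columns of its width, rows of its height, round what is visible of it).
- cams.mark_of(camera, query): "location" ([column, row] as shares, 0 to 1, of the picture: columns of its width, rows of its height: a listed point, or the origin of a listed thing).
The state is a dict: "time_s": time; "q": joint angles; "qvel": joint speeds; "joint_efforts": joint torques, N m; "position": TCP position; "tool_rot": TCP orientation; "ft_force": force on the tool from outside, world axes, zero at the start; "wrist_torque": the same for the moment, N m; "grip_width": finger opening in m; "gripper_force": force on a finger pad.
Only numpy, scipy, OpenCV 4.12 (cv2) and the standard library are available. Lean on these libraries where they do the work, as an engineer would, in place of code of your own. Each camera call takes 0.05 s, during which the arm holds its last target. There are 200 camera calls.

## Working session

There is one attempt and no reset: what is moved stays moved. The work goes in short steps, Python scripts to look and compute and a tool call to move; the robot and the scene stay as the last step left them, time stands still between calls to the robot, and variables do not carry over. Pictures are saved under pics/ and viewed, at most 10 in all, crops included, and the job is handed in when it is done.

Besides the shell and the picture viewer there is one more tool, called after "Emit:" by a JSON object that holds its "name" and its "arguments", one argument or row to a line. move_arm: Moves the arm, as the interface text tells. Its arguments: {"type":"object","properties":{"jaw":{"type":"array","items":{"type":"number"}},"dp":{"type":"array","items":{"type":"array","items":{"type":"number"}}},"turn":{"type":"array","items":{"type":"array","items":{"type":"number"}}},"force":{"type":"number"}},"required":["jaw","dp","turn"]}

```bash
mkdir -p pics
cat > h.py <<'E'
import numpy as np, cv2
from rig import observe, cams, ticket
def cal(n):
    c=cams.calibration(n); f=200/np.tan(np.radians(c["vertical_fov"])/2)
    return c,f
def ray(n,u,v):
    c,f=cal(n); d=np.array([(u-c["cx"])/f,(v-c["cy"])/f]); s=d.copy()
    for _ in range(20): s=d/(1+c["k1"]*(s@s))
    V=np.array(c["view"]); R=V[:3,:3]; o=-R.T@V[:3,3]
    return o, R.T@np.array([s[0],-s[1],-1.0])
def at_z(n,u,v,z):
    o,d=ray(n,u,v); return o+d*(z-o[2])/d[2]
def at_depth(n,u,v,dep):
    o,d=ray(n,u,v); return o+d*dep
E
python3 - <<'E'
from h import *
s=observe(); print(s["position"],s["tool_rot"],s["time_s"])
for n in("top","side"):
    im,d=cams.get_image(n); cv2.imwrite(f"pics/{n}0.png",im[:,:,::-1])
    np.save(f"pics/{n}d.npy",d)
    for q in ["handle_top"]+[f"cap{i}_top" for i in range(5)]:
        for m in cams.mark_of(n,q)[:4]:
            u,v=m["location"][0]*640,m["location"][1]*400
            z=.052 if q[0]=='h' else .0655
            print(n,q,round(m["p"],2),round(u),round(v),at_z(n,u,v,z).round(3),at_depth(n,u,v,d[int(v),int(u)]).round(3))
E
```

```text
[0.14276243 0.53087359 0.24940822] [[-9.65664183e-01  2.59792702e-01 -6.61257382e-04]
 [ 2.59793375e-01  9.65663327e-01 -1.31973271e-03]
 [ 2.95695078e-04 -1.44620890e-03 -9.99998911e-01]] 0.0
top handle_top 0.8 300 156 [0.677 0.112 0.052] [0.677 0.112 0.051]
top handle_top 0.77 252 259 [0.367 0.249 0.052] [0.366 0.253 0.029]
top handle_top 0.77 386 234 [ 0.448 -0.146  0.052] [ 0.448 -0.146  0.049]
top cap0_top 0.59 295 166 [0.644 0.125 0.065] [0.644 0.125 0.067]
top cap0_top 0.53 262 265 [0.348 0.218 0.065] [0.348 0.218 0.067]
top cap0_top 0.53 395 227 [ 0.468 -0.171  0.065] [ 0.468 -0.171  0.065]
top cap0_top 0.34 210 196 [0.551 0.378 0.065] [0.554 0.386 0.036]
top cap1_top 0.61 270 269 [0.337 0.194 0.065] [0.337 0.193 0.071]
top cap1_top 0.53 392 212 [ 0.512 -0.163  0.065] [ 0.515 -0.167  0.028]
top cap1_top 0.4 297 178 [0.607 0.12  0.065] [0.607 0.12  0.062]
top cap1_top 0.36 304 188 [0.579 0.098 0.065] [0.579 0.098 0.065]
top cap2_top 0.62 304 186 [0.583 0.097 0.065] [0.583 0.097 0.065]
top cap2_top 0.5 394 203 [ 0.538 -0.169  0.065] [ 0.538 -0.169  0.069]
top cap2_top 0.44 283 
[... 930 characters left out ...]
5 0.066]
side cap0_top 0.42 371 169 [ 0.47  -0.176  0.066] [ 0.505 -0.263 -0.002]
side cap1_top 0.56 270 212 [0.613 0.114 0.066] [0.614 0.113 0.064]
side cap1_top 0.38 364 165 [ 0.495 -0.179  0.066] [ 0.496 -0.182  0.063]
side cap2_top 0.57 282 216 [0.579 0.111 0.066] [0.58  0.109 0.064]
side cap3_top 0.59 297 212 [0.554 0.079 0.066] [0.554 0.079 0.066]
side cap3_top 0.4 342 160 [ 0.559 -0.17   0.066] [ 0.558 -0.169  0.066]
side cap3_top 0.3 249 209 [0.664 0.131 0.066] [0.674 0.12  0.053]
side cap4_top 0.67 270 214 [0.609 0.119 0.065] [0.61  0.118 0.065]
side cap4_top 0.53 321 158 [ 0.616 -0.153  0.066] [ 0.661 -0.235 -0.   ]
side cap4_top 0.48 313 212 [0.521 0.06  0.065] [0.522 0.059 0.065]
```

View pics/top0.png

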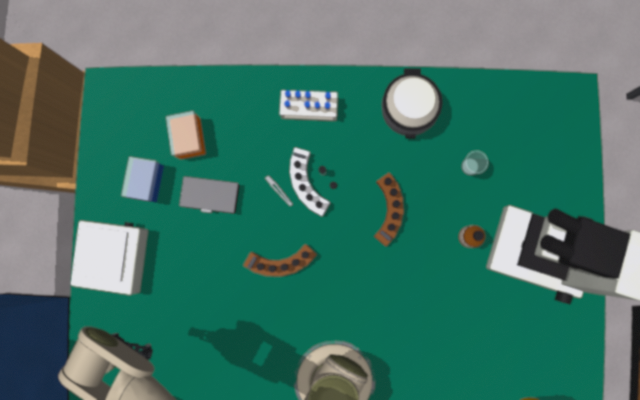

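View pics/side0.png

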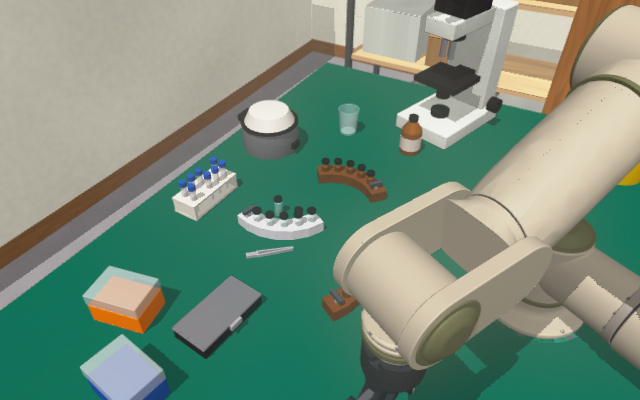

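The target is the silver block: handle near top-view (300,156), caps (297,165), (298,175), (303,186), (308,196), (318,205). There are two brown look-alikes: one with its handle at (252,259), arcing to (308,252), and one with its handle at (386,238), arcing to (388,180). I choose the silver one, since the task says aluminium and to leave the brown ones alone. Next is a close crop and a rigid fit.

```bash
cat > fit.py <<'E'
from h import *
from scipy.optimize import least_squares
im=cv2.imread("pics/top0.png"); d=np.load("pics/topd.npy")
hsum=im.max(2)
x0,x1,y0,y1=285,345,140,222
out=cv2.resize(im[y0:y1,x0:x1],None,fx=7,fy=7,interpolation=cv2.INTER_CUBIC)
# model
a=(np.arange(5)-2)*.277; ah=a[0]-29/130
M=np.array([[.13*np.cos(t)-.13,.13*np.sin(t)] for t in [*a,ah]])
# image points: dark blobs near the guesses
g=[(297,165),(298,175),(303,186),(308,196),(318,205)]
P=[]
for u,v in g:
    w=np.zeros(2);s=0
    for j in range(v-5,v+6):
        for i in range(u-5,u+6):
            k=max(0,110-float(hsum[j,i])) * (im[j,i,1]<1.6*im[j,i,2]+15)*((i-u)**2+(j-v)**2<=25)
            w+=k*np.array([i,j]);s+=k
    c=w/s; P.append(at_z("top",*c,.065)[:2]); print(c.round(1),P[-1].round(4))
P.append(at_z("top",300,156,.052)[:2]); P=np.array(P)
def f(p): 
    c,s=np.cos(p[2]),np.sin(p[2]); return (M@np.array([[c,s],[-s,c]])+p[:2])
wt=np.array([1,1,1,1,1,.7])[:,None]
r=min((least_squares(lambda p:((f(p)-P)*wt).ravel()*1e3,[.58,.1,t],loss="soft_l1") for t in (0,1.57,3.14,-1.57)),key=lambda r:r.cost)
print(r.x,"resid mm",((f(r.x)-P)*1e3).round(1).tolist()); F=f(r.x); print(F.round(4).tolist())
np.save("fit.npy",r.x)
c,f_=cal("top");V=np.array(c["view"])
for k,q in enumerate(F):
    p=V@np.array([*q,.0655 if k<5 else .052,1]); s=np.array([p[0],-p[1]])/-p[2]; s=s*(1+c["k1"]*(s@s))*f_+[c["cx"],c["cy"]]
    cv2.circle(out,tuple(int(t) for t in ((s-[x0,y0]+.5)*7)),4,(0,0,255),-1)
cv2.imwrite("pics/crop0.png",out)
E
python3 fit.py
```

```text
[297.2 164.1] [0.6496 0.1201]
[298.1 175.9] [0.6142 0.1166]
[302.1 187.1] [0.5809 0.1038]
[309.2 196.8] [0.5523 0.0822]
[318.7 204.1] [0.5313 0.0537]
[0.58076035 0.10372744 2.07698869] resid mm [[0.4, -0.2], [0.1, 0.0], [-0.2, -0.1], [-0.2, -0.1], [-0.9, -0.2], [2.0, 1.8]]
[[0.65, 0.1199], [0.6143, 0.1166], [0.5808, 0.1037], [0.5521, 0.0822], [0.5304, 0.0536], [0.6786, 0.1153]]
```

View pics/crop0.png

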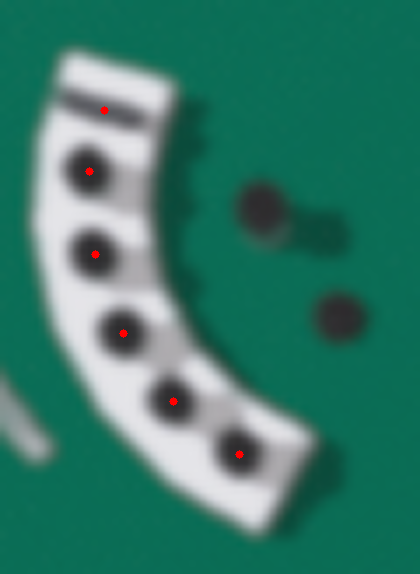

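The crop confirms it: the silver block's caps match the fit to within 1 mm, and the T-bar lies beyond cap 0. I'm moving toward cap 0 with the jaw shut.

Emit:
{"name": "move_arm", "arguments": {
  "jaw": [0,0,0,0,0,0,0,0,0,0,0,0],
  "dp": [
    [-3.5,-1.56,0],
    [-3.5,-1.56,0],
    [-3.5,-1.56,0],
    [-3.5,-1.56,0],
    [-3.5,-1.56,0],
    [-3.5,-1.56,0],
    [-3.5,-1.56,0],
    [-3.5,-1.56,0],
    [-3.5,-1.56,0],
    [-3.5,-1.56,0],
    [-3.5,-1.56,0],
    [-3.5,-1.56,0]
  ],
  "turn": [
    [0,0,0],
    [0,0,0],
    [0,0,0],
    [0,0,0],
    [0,0,0],
    [0,0,0],
    [0,0,0],
    [0,0,0],
    [0,0,0],
    [0,0,0],
    [0,0,0],
    [0,0,0]
  ]
}}

```text
time_s: 1.7
position: [0.5011, 0.2397, 0.2501]
tool_rot: [[-0.966, 0.26, 0.0], [0.26, 0.966, 0.0], [-0.0, 0.0, -1.0]]
ft_force: [0.6, 1.0, 1.3]
grip_width: 0.0001
gripper_force: 0.0
```

Emit:
{"name": "move_arm", "arguments": {
  "jaw": [0,0,0,0,0,0,0,0],
  "dp": [
    [0,0,0],
    [0,0,0],
    [0,0,0],
    [0,0,0],
    [0,0,0],
    [0,0,0],
    [0,0,0],
    [0,0,0]
  ],
  "turn": [
    [0,0,-0.105],
    [0,0,-0.105],
    [0,0,-0.105],
    [0,0,-0.105],
    [0,0,-0.105],
    [0,0,0],
    [0,0,0],
    [0,0,0]
  ]
}}

```text
time_s: 2.37
position: [0.4998, 0.2412, 0.25]
tool_rot: [[-0.967, -0.256, 0.0], [-0.256, 0.967, -0.0], [-0.0, -0.0, -1.0]]
ft_force: [-0.2, -0.1, -0.4]
grip_width: -0.0
gripper_force: 0.0
```

```bash
cat > to.py <<'E'
from h import *
import sys
s=observe(); R=np.array(s["tool_rot"]); p=np.array(s["position"])
print("t",s["time_s"],"pos",p.round(4),"F",np.round(s["ft_force"],1),"w",round(s["grip_width"],4)); print(R.round(3).tolist())
F=np.array([[0.65,0.1199],[0.6143,0.1166],[0.5808,0.1037],[0.5521,0.0822],[0.5304,0.0536]])
q=p
for k in range(int(sys.argv[1]),5):
    n=np.array([*F[k],float(sys.argv[2])]); print(k,"dp cm",(R.T@(n-q)*100).round(2)); q=n
E
python3 to.py 0 0.13
```

```text
t 2.3667 pos [0.4998 0.2412 0.25  ] F [-0.2 -0.1 -0.4] w -0.0
[[-0.967, -0.256, 0.0], [-0.256, 0.967, -0.0], [-0.0, -0.0, -1.0]]
0 dp cm [-11.41 -15.58  12.  ]
1 dp cm [ 3.54  0.6  -0.  ]
2 dp cm [ 3.57 -0.39 -0.  ]
3 dp cm [ 3.33 -1.34  0.  ]
4 dp cm [ 2.83 -2.21  0.  ]
```

Emit:
{"name": "move_arm", "arguments": {
  "jaw": [0,0,0,0,0,0,0,0,0,0,0,0],
  "dp": [
    [-1.9,-2.6,0],
    [-1.9,-2.6,0],
    [-1.9,-2.6,0],
    [-1.9,-2.6,0],
    [-1.9,-2.6,0],
    [-1.91,-2.58,0],
    [0,0,3],
    [0,0,3],
    [0,0,3],
    [0,0,3],
    [0,0,0],
    [0,0,0]
  ],
  "turn": [
    [0,0,0],
    [0,0,0],
    [0,0,0],
    [0,0,0],
    [0,0,0],
    [0,0,0],
    [0,0,0],
    [0,0,0],
    [0,0,0],
    [0,0,0],
    [0,0,0],
    [0,0,0]
  ]
}}

```text
time_s: 3.37
position: [0.6501, 0.1203, 0.1295]
tool_rot: [[-0.966, -0.258, -0.003], [-0.258, 0.966, -0.0], [0.002, 0.001, -1.0]]
ft_force: [0.5, 0.5, 0.2]
grip_width: 0.0002
gripper_force: 0.0
```

```bash
python3 to.py 0 0.095
python3 - <<'E'
from h import *
a=cams.get_image("side")[0][150:260,200:360]; b=cams.get_image("top")[0][120:230,230:390]
cv2.imwrite("pics/c1.png",cv2.resize(np.hstack([a,b])[:,:,::-1],None,fx=2.5,fy=2.5,interpolation=cv2.INTER_CUBIC))
E
```

```text
t 3.3667 pos [0.6501 0.1203 0.1295] F [0.5 0.5 0.2] w 0.0002
[[-0.966, -0.258, -0.003], [-0.258, 0.966, -0.0], [0.002, 0.001, -1.0]]
0 dp cm [ 0.01 -0.04  3.45]
1 dp cm [3.53 0.6  0.01]
2 dp cm [ 3.57 -0.38  0.01]
3 dp cm [ 3.33 -1.34  0.01]
4 dp cm [ 2.83 -2.2   0.01]
```

View pics/c1.png

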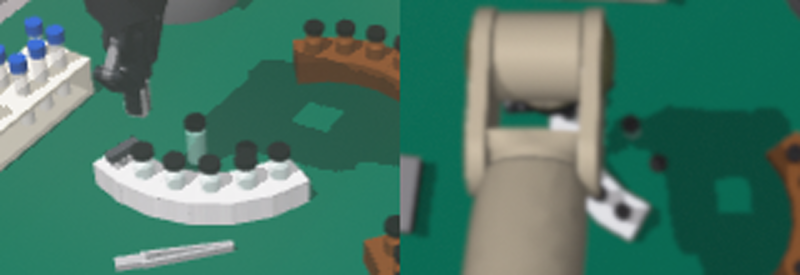

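The side view (left half) shows the closed tip at crop (140,113), directly above cap 0 at (142,152) beside the T-bar. In the top view (right half) the arm hides this part. Descending slowly.

Emit:
{"name": "move_arm", "arguments": {
  "jaw": [0,0,0,0,0,0,0,0,0,0],
  "dp": [
    [0,0,2],
    [0,0,1.5],
    [0,0,0.5],
    [0,0,0.2],
    [0,0,0.2],
    [0,0,0.2],
    [0,0,0.2],
    [0,0,0.1],
    [0,0,0.1],
    [0,0,0]
  ],
  "turn": [
    [0,0,0],
    [0,0,0],
    [0,0,0],
    [0,0,0],
    [0,0,0],
    [0,0,0],
    [0,0,0],
    [0,0,0],
    [0,0,0],
    [0,0,0]
  ]
}}

```text
time_s: 4.3
position: [0.6509, 0.1204, 0.0806]
tool_rot: [[-0.966, -0.259, 0.002], [-0.259, 0.966, 0.0], [-0.002, -0.0, -1.0]]
ft_force: [0.5, 1.3, 3.4]
grip_width: -0.0
gripper_force: 1.4
```

Emit:
{"name": "move_arm", "arguments": {
  "jaw": [0,0,0],
  "dp": [
    [0,0,0.1],
    [0,0,0.1],
    [0,0,0]
  ],
  "turn": [
    [0,0,0],
    [0,0,0],
    [0,0,0]
  ]
}}

```text
time_s: 4.55
position: [0.651, 0.1203, 0.0788]
tool_rot: [[-0.966, -0.259, 0.002], [-0.259, 0.966, 0.0], [-0.002, -0.0, -1.0]]
ft_force: [0.9, 0.6, 6.9]
grip_width: 0.0
gripper_force: 3.2
```

Cap 0 is home: TCP is at 79 mm and the force rose past the cap's resistance. Hop to cap 1.

Emit:
{"name": "move_arm", "arguments": {
  "jaw": [0,0,0,0,0,0,0,0,0,0,0,0],
  "dp": [
    [0,0,-1.6],
    [0,0,0],
    [1.8,0.3,0],
    [1.8,0.3,0],
    [0,0,0],
    [0,0,0.8],
    [0,0,0.2],
    [0,0,0.2],
    [0,0,0.2],
    [0,0,0.1],
    [0,0,0.1],
    [0,0,0]
  ],
  "turn": [
    [0,0,0],
    [0,0,0],
    [0,0,0],
    [0,0,0],
    [0,0,0],
    [0,0,0],
    [0,0,0],
    [0,0,0],
    [0,0,0],
    [0,0,0],
    [0,0,0],
    [0,0,0]
  ]
}}

```text
time_s: 5.55
position: [0.6141, 0.1168, 0.0787]
tool_rot: [[-0.966, -0.259, 0.0], [-0.259, 0.966, -0.0], [-0.0, -0.0, -1.0]]
ft_force: [-4.8, -0.4, 9.6]
grip_width: 0.0002
gripper_force: 4.5
```

Cap 1 is home at the same height, 9.6 N. Cap 2 next.

Emit:
{"name": "move_arm", "arguments": {
  "jaw": [0,0,0,0,0,0,0,0,0,0,0,0],
  "dp": [
    [0,0,-1.6],
    [0,0,0],
    [1.78,-0.2,0],
    [1.78,-0.2,0],
    [0,0,0],
    [0,0,0.8],
    [0,0,0.2],
    [0,0,0.2],
    [0,0,0.2],
    [0,0,0.1],
    [0,0,0.1],
    [0,0,0]
  ],
  "turn": [
    [0,0,0],
    [0,0,0],
    [0,0,0],
    [0,0,0],
    [0,0,0],
    [0,0,0],
    [0,0,0],
    [0,0,0],
    [0,0,0],
    [0,0,0],
    [0,0,0],
    [0,0,0]
  ]
}}

```text
time_s: 6.55
position: [0.5813, 0.1037, 0.0787]
tool_rot: [[-0.966, -0.259, 0.001], [-0.259, 0.966, -0.0], [-0.001, -0.001, -1.0]]
ft_force: [-1.7, -1.2, 8.0]
grip_width: 0.0002
gripper_force: 3.9
```

```bash
python3 to.py 3 0.0785
```

```text
t 6.55 pos [0.5813 0.1037 0.0787] F [-1.7 -1.2  8. ] w 0.0002
[[-0.966, -0.259, 0.001], [-0.259, 0.966, -0.0], [-0.001, -0.001, -1.0]]
3 dp cm [ 3.38 -1.32  0.02]
4 dp cm [ 2.84 -2.2  -0.  ]
```

Emit:
{"name": "move_arm", "arguments": {
  "jaw": [0,0,0,0,0,0,0,0,0,0,0,0],
  "dp": [
    [0,0,-1.6],
    [0,0,0],
    [1.69,-0.66,0],
    [1.69,-0.66,0],
    [0,0,0],
    [0,0,0.8],
    [0,0,0.2],
    [0,0,0.2],
    [0,0,0.2],
    [0,0,0.1],
    [0,0,0.1],
    [0,0,0]
  ],
  "turn": [
    [0,0,0],
    [0,0,0],
    [0,0,0],
    [0,0,0],
    [0,0,0],
    [0,0,0],
    [0,0,0],
    [0,0,0],
    [0,0,0],
    [0,0,0],
    [0,0,0],
    [0,0,0]
  ]
}}

```text
time_s: 7.55
position: [0.552, 0.0822, 0.0787]
tool_rot: [[-0.966, -0.259, 0.001], [-0.259, 0.966, -0.0], [-0.001, -0.001, -1.0]]
ft_force: [-2.6, -2.3, 8.8]
grip_width: 0.0001
gripper_force: 4.3
```

Emit:
{"name": "move_arm", "arguments": {
  "jaw": [0,0,0,0,0,0,0,0,0,0,0,0],
  "dp": [
    [0,0,-1.6],
    [0,0,0],
    [1.42,-1.1,0],
    [1.42,-1.1,0],
    [0,0,0],
    [0,0,0.8],
    [0,0,0.2],
    [0,0,0.2],
    [0,0,0.2],
    [0,0,0.1],
    [0,0,0.1],
    [0,0,0]
  ],
  "turn": [
    [0,0,0],
    [0,0,0],
    [0,0,0],
    [0,0,0],
    [0,0,0],
    [0,0,0],
    [0,0,0],
    [0,0,0],
    [0,0,0],
    [0,0,0],
    [0,0,0],
    [0,0,0]
  ]
}}

```text
time_s: 8.55
position: [0.53, 0.0538, 0.0787]
tool_rot: [[-0.966, -0.26, 0.001], [-0.26, 0.966, -0.0], [-0.001, -0.0, -1.0]]
ft_force: [-1.9, -2.2, 9.2]
grip_width: 0.0002
gripper_force: 4.8
```

All five are down at the same height. I'll hold briefly, retreat straight up, then move back to check.

Emit:
{"name": "move_arm", "arguments": {
  "jaw": [0,0,0,0,0,0,0,0,0,0,0,0],
  "dp": [
    [0,0,0],
    [0,0,-1],
    [0,0,-3],
    [0,0,-4],
    [0,0,-4],
    [0,0,-4],
    [2,3,0],
    [2,3,0],
    [2,3,0],
    [2,3,0],
    [0,0,0],
    [0,0,0]
  ],
  "turn": [
    [0,0,0],
    [0,0,0],
    [0,0,0],
    [0,0,0],
    [0,0,0],
    [0,0,0],
    [0,0,0],
    [0,0,0],
    [0,0,0],
    [0,0,0],
    [0,0,0],
    [0,0,0]
  ]
}}

```text
time_s: 9.55
position: [0.4205, 0.1499, 0.2387]
tool_rot: [[-0.965, -0.262, 0.001], [-0.262, 0.965, 0.0], [-0.001, 0.0, -1.0]]
ft_force: [0.7, 0.3, -0.7]
grip_width: 0.0
gripper_force: 0.0
```

Run:
```python
from h import *
b,d=cams.get_image("top"); a,ds=cams.get_image("side")
p=np.load("fit.npy")
F=np.array([[0.65,0.1199],[0.6143,0.1166],[0.5808,0.1037],[0.5521,0.0822],[0.5304,0.0536]])
for n,D in(("top",d),("side",ds)):
  c,f=cal(n);V=np.array(c["view"])
  for k,q in enumerate(F):
    P=V@np.array([*q,.06,1]); s=np.array([P[0],-P[1]])/-P[2]; s=s*(1+c["k1"]*(s@s))*f+[c["cx"],c["cy"]]
    u,v=s.round().astype(int)
    w=np.median([at_depth(n,i,j,D[j,i])[2] for i in(u-1,u,u+1) for j in((v-1,v,v+1) if n=="top" else (v,))]); print(n,k,u,v,w.round(4))
a=a[150:260,200:360]; b=b[120:230,230:390]
cv2.imwrite("pics/c2.png",cv2.resize(np.hstack([a,b])[:,:,::-1],None,fx=2.5,fy=2.5,interpolation=cv2.INTER_CUBIC))
```

```text
top 0 297 164 0.0591
top 1 298 176 0.0607
top 2 302 187 0.0598
top 3 309 197 0.0602
top 4 319 205 0.061
side 0 256 210 0.0595
side 1 269 214 0.0602
side 2 283 216 0.0608
side 3 297 214 0.0607
side 4 311 211 0.0604
```

View pics/c2.png

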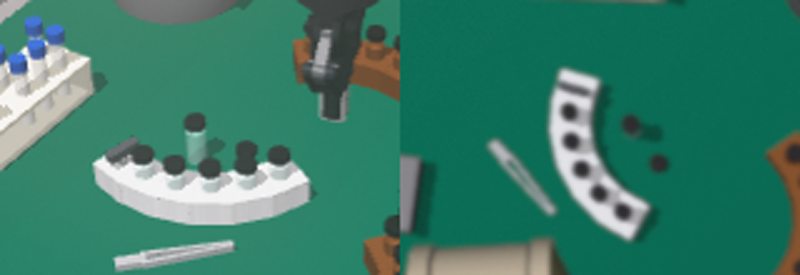

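Both views show all five cap tops at about 60 mm. The block is unmoved (caps in the right half at about (570,112) to (623,212)), and the vial, loose cap and forceps are where they were. Handing in.

```bash
python3 -c "
from rig import ticket
print(ticket.close_job())"
```

```text
the job is handed in; nothing more can be done
None
```

All five caps on the silver block were pressed home in order from the T-handle end, with cap tops measured at about 60 mm and the block and its neighbours unmoved; the job is handed in, but no verdict came back.

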